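Sort tested relay modules by tape colour and clip the passed one on the rail

ROBOT

A 6-joint arm with a two-finger parallel gripper is mounted at the origin on a cart in front of the work surface, level with it; the furniture and walls round the work are solid. World frame = base frame: x ahead of the robot, y to its left, z up, the work surface at z = 0. Lengths are in m, angles in rad, forces in N, time in s.
With the tool pointing down it reaches from about 0.35 to 0.725 m from the base axis. Payload 4.3 kg.
Tool frame: the origin (TCP) lies at the very end of the fingers, on their centre line; the grasp point (between the pads) lies 19 mm behind it; z points along the fingers, y is the line along which they close (so a half turn about z gives the same grasp; the last joint's range is limited). The gripper opens to 85 mm and grips with 20 to 120 N. Pads are 22 mm wide; open, the fingers measure 114 mm over their backs; the gripper's body (76 mm by 85 mm) begins 54 mm behind the grasp point. The pads swing forward as they close: fully open they stand 13 mm farther back than shut.
Start: joints at [1.194, 0.377, 0.081, 1.274, 0, 1.46], TCP at [0.152, 0.555, 0.231] pointing down, gripper open.
Joint ranges: [-2.72, 2.72], [-0.84, 1.66], [-1.02, 1.22], [-1.77, 2.12], [-1.37, 1.28], [-3.14, 3.14]. Speed limits (rad/s): [2.57, 2.57, 3.14, 3.14, 3.14, 3.14].

INTERFACE

Orientations are given as [roll, pitch, yaw] about the fixed x, y, z axes, in that order (R = Rz(yaw) Ry(pitch) Rx(roll)).
In Python, from plant import manip gives the robot as it stands.
- The arm moves only by the shell command python3 nudge.py 'ROWS' [OPENING] [FORCE]. ROWS is a JSON list of rows, 1 to 10 of them, each of 6 numbers: dx, dy, dz in units of 100 mm, then a rotation vector rx, ry, rz in units of 0.25 rad; each row is the pose to reach, as a shift and turn from the pose commanded when the command began, along the tool's axes at that moment; what a row does not reach only later rows make up. A row lasts 1/10 s, in which the tool goes at most 0.05 m and 0.15 rad, less where a joint would pass 70% of its speed; a pose out of reach is approached as far as the arm can. OPENING is the opening from 0.0 (shut) to 1.0 (fully open), set as the command begins (- or left out keeps the last). The fingers move at their own pace and stop on an object; FORCE is the grip in N (left out, the last holds). Time passes only in rows, so rows that do not move let the fingers close. It prints the time, the measured TCP pose, the force, the opening and the grip force at its end. Input that does not fit is refused with a message, and nothing moves.
- manip.state(): the state, without advancing time (a new reading comes with each control period).
- manip.get_image(name): name is "side" or "top"; returns the picture (420x560x3 uint8, red, green, blue); there is no depth.
- manip.camera_params(name): a dict with "intrinsics" (3x3 intrinsics, pixels), "rvec" (rotation vector, rad) and "tvec" (3), from world to camera coordinates, as OpenCV has them. Camera axes: x right, y down, z forward; pixel columns grow to the right and rows downward; lengths in m; the calibration is good to about 2 mm. A picture is of the moment at which its call begins. camera_params takes no time and is no camera call.
- manip.close_job(): hands the job in; it is judged then, once.
The state is a dict: "clock": time; "qpos": joint angles; "dq": joint speeds; "joint_efforts": joint torques, N m; "tcp_pos": TCP position; "tcp_rot": TCP orientation; "ft_force": force on the tool from outside, world axes, zero at the start; "wrist_torque": the same for the moment, N m; "finger_gap": opening from 0.0 (shut) to 1.0 (fully open); "gripper_force": force on a finger pad.
Only numpy, scipy, OpenCV 4.12 (cv2) and the standard library are available. Lean on these libraries where they do the work, as an engineer would, in place of code of your own. Each camera call takes 0.05 s, during which the arm holds its last target. There are 200 camera calls.

TASK

Three relay modules have come back from test and lie on their sides on the bench, each with a strip of coloured tape: red has failed, green has passed. Lay the two red ones in the red reject tray, each resting on its floor, and fit the green one in the free place on the rail of the small switch panel, between the two relays already there and the same way round as they are. Stand it on its feet first and take it afresh by its ends, as its neighbours leave no room for a slanted hand; then hook its grey claw under the rail edge nearest the robot with that end tipped down, and press the other end down flat until the orange latch snaps under the far edge. Do not drop the modules, keep the oil bottle standing, leave the bottle and the tools where they are, and let go of everything at the end.

Things in the scene. Friction and masses are not known exactly. Their poses are not given: they have to be found in the camera images.
- green_module: grey relay module, strip of green tape over front and sides, 0.15 kg: 62 (x) x 45 (y) x 54 (z) mm, above z = 38 only 40 mm long. Origin: centre of the underside; z out of the front, -x claw end. Starts lying as the red ones do. Two feet, 7.6 mm high and 42 wide (y), below the underside. Heavy at the foot (mass centre z = 16): let go within 35 degrees of upright, it settles on its feet
- red_module_1: relay module with red tape, same shape, feet and latch as green_module. The three share three places; each starts lying on a side: its y axis up, origin 22.5 mm above the bench, underside facing the robot's left, x axis pointing ahead within 0.4 rad (claw end nearest the robot). Grip it by its flat end faces, 62 mm apart (z 0 to 38)
- red_module_2: relay module with red tape, same shape, feet and latch as green_module. The three share three places; each starts lying on a side: its y axis up, origin 22.5 mm above the bench, underside facing the robot's left, x axis pointing ahead within 0.4 rad (claw end nearest the robot). Grip it by its flat end faces, 62 mm apart (z 0 to 38)
- panel: switch panel, fixed: grey plate 120 (x) x 200 (y) x 3 mm, a steel top-hat rail along its y axis, a grey relay of the modules' shape on each side of the free place, white end clamps outside. Origin: centre of the plate's underside on the bench; x points across the rail, away from the robot
- rail_place (a point): middle of the free place, on top of the rail, 18 mm above the bench; axes as the panel's. Rail 35 mm wide (x), 15 high; its edges are flanges 2.3 mm thick standing out 4.5 mm, with 10 mm free below. The fitted relays begin 37 mm either side (y) and stand 54 mm above the rail. A seated module has its origin here (y: anywhere free) and its axes along these
- reject_tray: red open plastic tray, fixed, 160 x 160 x 45 mm outside, walls and floor 4 mm thick. Origin: centre of its underside on the bench; z up
- green_module_latch (a joint): orange sprung latch, the green module's other foot (x 15 to 23): metres it is pushed outwards (+x), 0 = home, 0.004 = end. Its nose is bevelled: pressed on the rail's far edge with some 5 to 10 N it gives way 1 to 2 mm and springs home under the flange once the underside lies on the rail
- green_module_claw (a point): in the mouth of the green module's fixed grey claw, at (-16.5, 0, -3) mm in green_module. Claw: leg from x = -23 to -18.2, z 0 to -7.6; toe (z -7.6 to -5) reaching in to x = -15.2; so the mouth for the rail edge is 5 mm high and 3 mm deep, open towards +x
- red_module_1_mid (a point): middle of red_module_1, at (0, 0, 25) mm in its frame
- red_module_2_mid (a point): middle of red_module_2, at (0, 0, 25) mm in its frame
- oil_bottle: small white oil bottle, red spout, 38 x 47 x 128 mm, standing loose in front of the lathe's handwheel (whose handle reaches out over the bench to x = 0.476 at y = 0.04 to 0.10, z = 0.12 to 0.18). Origin: centre of its underside. Not to be disturbed
- red_screwdriver: red screwdriver lying loose behind the modules, 34 x 220 x 30 mm, along its y axis. Origin: centre of its underside. Not to be disturbed
- yellow_cutter: yellow snap-off knife lying loose behind the tray, 36 x 167 x 18 mm, along its y axis. Origin: centre of its underside. Not to be disturbed
- pliers: pliers with teal grips lying loose left of the modules, 152 x 78 x 14 mm, along its x axis. Origin: centre of its underside. Not to be disturbed

How it is judged:
At the end, for the whole second after the job is handed in: green module in the free place, claw towards the robot, origin within 3 mm (x), 14.5 mm (y), 2 mm (z) of rail_place, level to 0.05 rad, square to 0.06 rad, latch under 1.2 mm; both red modules in the tray, middles within 68 mm of its centre each way and under 42 mm above its underside; all at rest (x of green_module in the frame of rail_place between -0.003 and 0.003 m and y of green_module in the frame of rail_place between -0.0145 and 0.0145 m and z of green_module in the frame of rail_place between -0.002 and 0.002 m and angle between green_module's own z axis and vertical below 0.05 rad and angle between the x axis of green_module and the x axis of rail_place, either way round below 0.06 rad and x of green_module_claw in the frame of rail_place below -0.01 m and value of joint green_module_latch below 0.0012 m and linear speed of each of green_module, red_module_1, red_module_2 below 0.02 m/s and x of red_module_1_mid in the frame of reject_tray between -0.068 and 0.068 m and y of red_module_1_mid in the frame of reject_tray between -0.068 and 0.068 m and z of each of red_module_1_mid, red_module_2_mid in the frame of reject_tray below 0.042 m and x of red_module_2_mid in the frame of reject_tray between -0.068 and 0.068 m and y of red_module_2_mid in the frame of reject_tray between -0.068 and 0.068 m); the robot touches nothing.
It fails at once if the oil bottle knocked over or moved by more than 40 mm (angle between oil_bottle's own z axis and vertical above 0.5 rad or distance of oil_bottle from where it was at the start of the episode above 0.04 m).
It fails at once if the screwdriver, the cutter or the pliers moved by more than 30 mm (distance of any of red_screwdriver, yellow_cutter, pliers from where it was at the start of the episode above 0.03 m).
It fails at once if a module dropped or thrown (faster than 1.2 m/s, a fall of some 7 cm) (linear speed of any of green_module, red_module_1, red_module_2 above 1.2 m/s).
It also fails if it takes over 70 s, if anything falls off the work surface, if the arm or the gripper's body presses on something with over 40 N, if the wrist force passes 120 N, or if a joint passes its speed limit or range.

## Working session

There is one attempt and no reset: what is moved stays moved. The work goes in short steps, Python scripts to look and compute and a shell command to move; the robot and the scene stay as the last step left them, time stands still between calls to the robot, and variables do not carry over. Pictures are saved under pics/ and viewed, at most 10 in all, crops included, and the job is handed in when it is done.

```bash
ls; mkdir -p pics; python3 - <<'E'
from plant import manip
import cv2
for n in("top","side"):
    im=manip.get_image(n); cv2.imwrite(f"pics/{n}0.png",im[:,:,::-1])
    p=manip.camera_params(n); print(n,p)
s=manip.state(); print(s)
E
```

```text
nudge.py
pics
plant.py
top {'intrinsics': array([[398.31667914,   0.        , 274.10822362],
       [  0.        , 398.31667914, 206.82944582],
       [  0.        ,   0.        ,   1.        ]]), 'rvec': array([ 2.14611105, -2.20027682,  0.06335833]), 'tvec': array([0.09919618, 0.50522968, 1.20229974])}
side {'intrinsics': array([[487.86896469,   0.        , 290.78599587],
       [  0.        , 487.86896469, 208.5893645 ],
       [  0.        ,   0.        ,   1.        ]]), 'rvec': array([ 2.2037705 , -0.63891508,  0.26858962]), 'tvec': array([-0.41729804,  0.25024804,  1.36160386])}
{'clock': 0.1, 'qpos': array([1.19372174e+00, 3.78011902e-01, 7.97477902e-02, 1.27438947e+00,
       1.45430720e-05, 1.46051436e+00]), 'dq': array([ 0.00212814, -0.00292756,  0.00355393, -0.00166546, -0.00196678,
        0.0012932 ]), 'joint_efforts': array([ 5.51341782e-04, -4.64694965e+01,  2.70581639e+01,  1.20617743e-02,
       -2.21269761e-05,  1.15758112e-05]), 'tcp_pos': array([0.15135343, 0.55411062, 0.23043727]), 'tcp_rot': array([-3.13974828e+00, -2.18861123e-04,  2.87479981e+00]), 'ft_force': array([ 0.56987878,  0.26375156, -0.43055662]), 'wrist_torque': array([ 0.02702714, -0.06659644,  0.03461827]), 'gripper_force': 0.0, 'finger_gap': 1.0017220934125293}
```
View pics/top0.png

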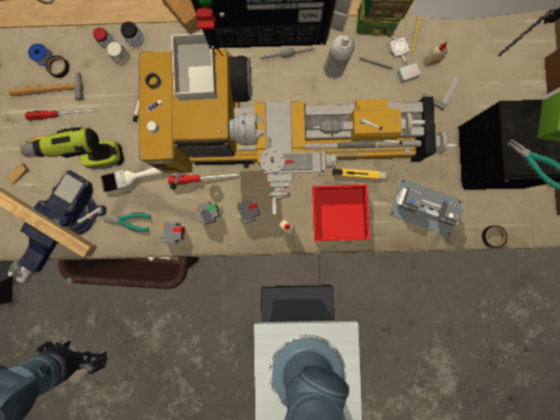

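View pics/side0.png

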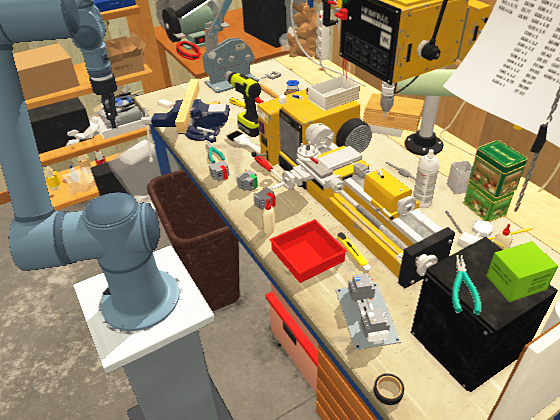

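The top view shows red modules at (172,232) and (248,211), the green one at (207,212), the tray at (341,212), the panel at (428,204) and the bottle at (286,226). I'll enlarge these for measurement.

```bash
cat > h.py <<'E'
import numpy as np, cv2
from plant import manip
from scipy.spatial.transform import Rotation as R
def cam(n):
    p=manip.camera_params(n); return p["intrinsics"],cv2.Rodrigues(p["rvec"])[0],np.array(p["tvec"])
def proj(n,P):
    K,Rm,t=cam(n); q=(np.atleast_2d(P)@Rm.T+t)@K.T; return q[:,:2]/q[:,2:]
def back(n,uv,z):
    K,Rm,t=cam(n); c=-Rm.T@t
    d=np.c_[np.atleast_2d(uv),np.ones(len(np.atleast_2d(uv)))]@np.linalg.inv(K).T@Rm
    return c+d*((z-c[2])/d[:,2])[:,None]
def crop(im,u0,v0,w,h,k,step=10):
    c=cv2.resize(im[v0:v0+h,u0:u0+w],None,fx=k,fy=k,interpolation=cv2.INTER_CUBIC)[:,:,::-1].copy()
    for u in range(-(-u0//step)*step,u0+w,step):
        x=int((u-u0+.5)*k); cv2.line(c,(x,0),(x,8),(255,0,255),1); cv2.putText(c,str(u),(x+2,9),0,.35,(255,0,255))
    for v in range(-(-v0//step)*step,v0+h,step):
        y=int((v-v0+.5)*k); cv2.line(c,(0,y),(8,y),(255,0,255),1); cv2.putText(c,str(v),(0,y-2),0,.35,(255,0,255))
    return c
E
python3 - <<'E'
from h import *
t=cv2.imread("pics/top0.png")[:,:,::-1]; s=cv2.imread("pics/side0.png")[:,:,::-1]
a=crop(t,158,196,106,50,7.5); b=crop(t,388,176,80,62,5); c=crop(t,308,180,66,62,5)
o=np.zeros((600,800,3),np.uint8)
# top: modules at 7 px, below: panel & none
a=cv2.resize(a,(750,int(750*a.shape[0]/a.shape[1]))); a=a[:350]; o[:a.shape[0],:750]=a
b=b[:245]; c=c[:245]; o[354:354+b.shape[0],:b.shape[1]]=b; o[354:354+c.shape[0],440:440+min(c.shape[1],360)]=c[:,:360]
cv2.imwrite("pics/z1.png",o)
a=crop(s,200,160,84,74,4.7);b=crop(s,328,268,72,84,5.5)
o=np.zeros((470,800,3),np.uint8); o[:a.shape[0],:a.shape[1]]=a[:470]; o[:min(470,b.shape[0]),400:400+b.shape[1]]=b[:470,:400]
cv2.imwrite("pics/z2.png",o)
E
```

View pics/z1.png

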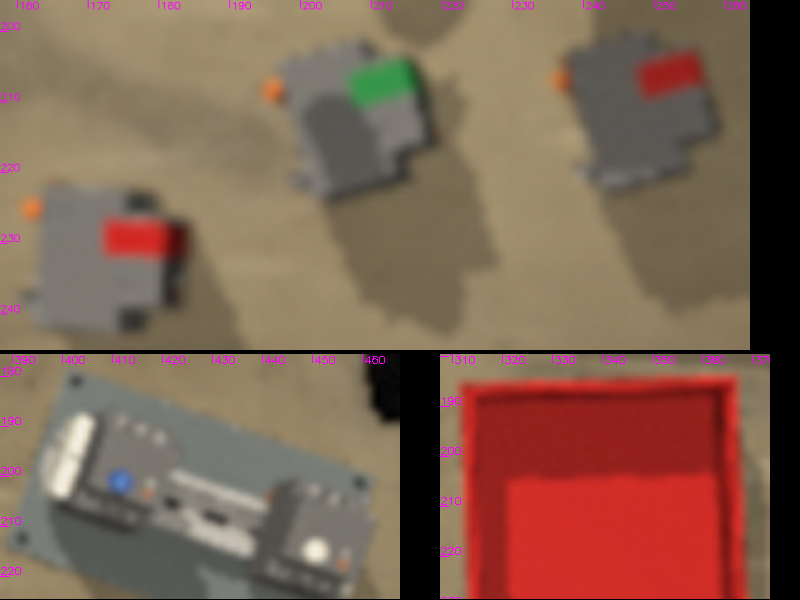

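View pics/z2.png

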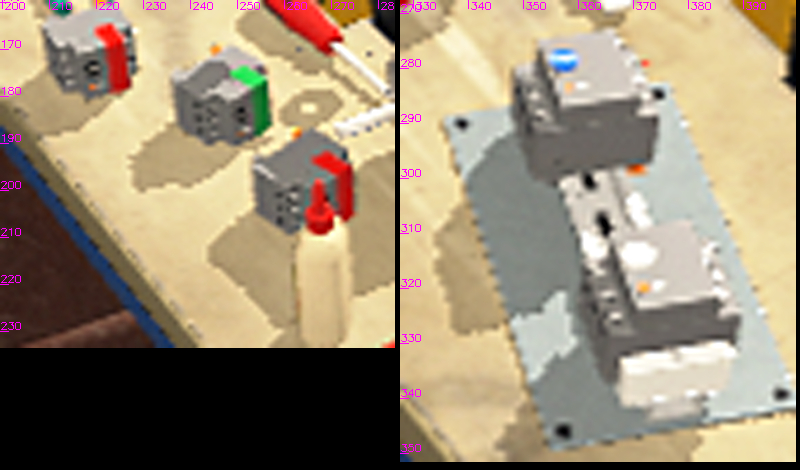

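The crops show the modules lying with their latches far and to the left. Green's underside edge runs from about (196,204) to (203,223), and the panel's corners are near (402,180), (462,201) and (389,214). I'll refine these by fitting silhouettes in both cameras.

```bash
cat > fit.py <<'E'
from h import *
from scipy.optimize import minimize
def box(x0,x1,y0,y1,z0,z1): return np.array([[x,y,z] for x in(x0,x1) for y in(y0,y1) for z in(z0,z1)])/1000
MOD=[box(-31,31,-22.5,22.5,0,38),box(-20,20,-22.5,22.5,38,54)]
FEET=[box(-23,-18.2,-21,21,-7.6,0),box(15,23,-21,21,-7.6,0)]
LY=np.array([[1,0,0],[0,0,-1],[0,1,0.]])   # columns: x,y,z of lying module -> x, up, -Y
PAN=[box(-60,60,-100,100,0,3)]+[b+[0,sy*.0595,.018] for sy in(1,-1) for b in MOD]
TRAY=[box(-80,80,-80,80,0,45)]
def masks(imgs,kind):
    o={}
    for n,im in imgs.items():
        hsv=cv2.cvtColor(im,cv2.COLOR_RGB2HSV); r,g,b=[im[:,:,i].astype(float)+1 for i in range(3)]
        gray=(b/r>.84)
        red=(hsv[:,:,1]>150)&((hsv[:,:,0]<6)|(hsv[:,:,0]>174)); gr=(g/r>1.15)
        o[n]={'mod':gray|red|gr,'pan':gray,'tray':red}[kind].astype(np.float32)
    return o
def silh(n,parts,pose,S,u0,v0,w,h,base):
    m=np.zeros((h*S,w*S),np.uint8); Rz=R.from_euler('z',pose[2]).as_matrix()
    for p in parts:
        q=(proj(n,p@(Rz@base).T+[pose[0],pose[1],base_z])-[u0,v0]+.5)*S-.5
        cv2.fillConvexPoly(m,cv2.convexHull(np.round(q*16).astype(np.int32)),255,shift=4)
    return cv2.resize(m,(w,h),interpolation=cv2.INTER_AREA)/255.
base_z=0
def fit(imgs,kind,x0,cams,base=np.eye(3),bz=0,pad=6):
    global base_z; base_z=bz
    parts={'mod':MOD+FEET,'pan':PAN,'tray':TRAY}[kind]; M=masks(imgs,kind); W={}
    Rz=R.from_euler('z',x0[2]).as_matrix()
    for n in cams:
        q=np.vstack([proj(n,p@(Rz@base).T+[x0[0],x0[1],bz]) for p in parts])
        a=np.floor(q.min(0)).astype(int)-pad; b=np.ceil(q.max(0)).astype(int)+pad
        a=np.maximum(a,0); b=np.minimum(b,[560,420]); W[n]=(a[0],a[1],b[0]-a[0],b[1]-a[1])
    def cost(p):
        c=0
        for n,(u,v,w,h) in W.items():
            c+=np.abs(silh(n,parts,p,8,u,v,w,h,base)-M[n][v:v+h,u:u+w]).sum()
        return c
    best=min((minimize(cost,np.array(x0)+d,method='Nelder-Mead',options=dict(initial_simplex=np.array(x0)+d+np.array([[0,0,0],[.008,0,0],[0,.008,0],[0,0,.12]]),xatol=1e-4,fatol=.05)) for d in([0,0,0],[.004,-.004,-.08])),key=lambda r:r.fun)
    return best.x,best.fun
E
python3 - <<'E'
from fit import *
I={n:cv2.imread(f"pics/{n}0.png")[:,:,::-1] for n in("top","side")}
def g(u,v,z): return back("top",[u,v],z)[0][:2]
for nm,f,nr in(("red1",(163.3,221.5),(163.3,241.8)),("green",(196.4,204.5),(203.1,223.6)),("red2",(237.3,203.2),(242.8,222.3))):
    a,b=g(*f,.045),g(*nr,.045); yaw=np.arctan2(*(a-b)[::-1]); o=(a+b)/2
    print(nm,"click",o.round(4),round(yaw,3),round(np.linalg.norm(a-b),4))
    for c in(["top"],["side"],["top","side"]): p,e=fit(I,'mod',[*o,yaw],c,LY,.0225); print("  ",c,p.round(4),round(e,1))
a,b,c=g(402.5,179.7,.003),g(461.9,200.7,.003),g(389.1,214.3,.003)
o=(b+c)/2; yaw=np.arctan2(*(a-c)[::-1]); print("panel click",o.round(4),round(yaw,3),np.linalg.norm(a-c),np.linalg.norm(a-b))
for c in(["top"],["side"],["top","side"]): p,e=fit(I,'pan',[*o,yaw],c); print("  ",c,p.round(4),round(e,1))
o=g(341,212,.03)
for c in(["top"],["side"]): p,e=fit(I,'tray',[*o,0.02],c); print("tray",c,p.round(4),round(e,1))
print("bottle spout tip", g(286,224,.128), "screwdriver",g(170,183,.015),g(238,176,.01),"pliers",g(150,222,0),g(108,220,0))
E
```

```text
red1 click [0.4394 0.4213] -0.003 0.061
   ['top'] [ 0.4393  0.4236 -0.1045] 114.6
   ['side'] [ 0.4394  0.4258 -0.2304] 118.7Traceback (most recent call last):
  File "<stdin>", line 7, in <module>
  File "fit.py", line 37, in fit
    best=min((minimize(cost,np.array(x0)+d,method='Nelder-Mead',options=dict(initial_simplex=np.array(x0)+d+np.array([[0,0,0],[.008,0,0],[0,.008,0],[0,0,.12]]),xatol=1e-4,fatol=.05)) for d in([0,0,0],[.004,-.004,-.08])),key=lambda r:r.fun)
  File "fit.py", line 37, in <genexpr>
    best=min((minimize(cost,np.array(x0)+d,method='Nelder-Mead',options=dict(initial_simplex=np.array(x0)+d+np.array([[0,0,0],[.008,0,0],[0,.008,0],[0,0,.12]]),xatol=1e-4,fatol=.05)) for d in([0,0,0],[.004,-.004,-.08])),key=lambda r:r.fun)
              ~~~~~~~~^^^^^^^^^^^^^^^^^^^^^^^^^^^^^^^^^^^^^^^^^^^^^^^^^^^^^^^^^^^^^^^^^^^^^^^^^^^^^^^^^^^^^^^^^^^^^^^^^^^^^^^^^^^^^^^^^^^^^^^^^^^^^^^^^^^^^^^^^^^^^^^^^^^^^^^^^^^^^^^^
    res = _minimize_neldermead(fun, x0, args, callback, bounds=bounds,
                               **options)
    fsim[j] = func(sim[j])
              ~~~~^^^^^^^^
    fx = function(np.copy(x), *(wrapper_args + args))
  File "fit.py", line 35, in cost
    c+=np.abs(silh(n,parts,p,8,u,v,w,h,base)-M[n][v:v+h,u:u+w]).sum()
              ~~~~^^^^^^^^^^^^^^^^^^^^^^^^^^
  File "fit.py", line 20, in silh
    q=(proj(n,p@(Rz@base).T+[pose[0],pose[1],base_z])-[u0,v0]+.5)*S-.5
       ~~~~^^^^^^^^^^^^^^^^^^^^^^^^^^^^^^^^^^^^^^^^^^
  File "h.py", line 7, in proj
    K,Rm,t=cam(n); q=(np.atleast_2d(P)@Rm.T+t)@K.T; return q[:,:2]/q[:,2:]
           ~~~^^^
  File "h.py", line 5, in cam
    p=manip.camera_params(n); return p["intrinsics"],cv2.Rodrigues(p["rvec"])[0],np.array(p["tvec"])
ValueError: time passes only in moves, steps and waits
```

```bash
sed -i 's/^def cam(n):/import functools\n@functools.cache\ndef cam(n):/' h.py
python3 - <<'E'
import cv2,numpy as np
t=cv2.imread("pics/top0.png")[:,:,::-1].astype(int); s=cv2.imread("pics/side0.png")[:,:,::-1].astype(int)
for u,v in((190,240),(210,232),(168,230),(203,208),(204,217),(255,215),(395,200),(430,225),(410,225),(310,240),(245,232)): print("t",u,v,t[v,u],(t[v,u]/t[v,u,0]).round(2))
for u,v in((240,205),(230,198),(215,172),(250,182),(240,182),(260,200),(345,320),(360,285)): print("s",u,v,s[v,u],(s[v,u]/s[v,u,0]).round(2))
E
```

```text
t 190 240 [121 107  82] [1.   0.88 0.68]
t 210 232 [116 104  79] [1.   0.9  0.68]
t 168 230 [125 121 113] [1.   0.97 0.9 ]
t 203 208 [123 120 112] [1.   0.98 0.91]
t 204 217 [90 87 83] [1.   0.97 0.92]
t 255 215 [77 73 69] [1.   0.95 0.9 ]
t 395 200 [130 132 124] [1.   1.02 0.95]
t 430 225 [118 123 116] [1.   1.04 0.98]
t 410 225 [114 101  78] [1.   0.89 0.68]
t 310 240 [150 134 101] [1.   0.89 0.67]
t 245 232 [144 128  97] [1.   0.89 0.67]
s 240 205 [236 218 164] [1.   0.92 0.69]
s 230 198 [185 162 122] [1.   0.88 0.66]
s 215 172 [98 94 89] [1.   0.96 0.91]
s 250 182 [98 93 88] [1.   0.95 0.9 ]
s 240 182 [107 104  98] [1.   0.97 0.92]
s 260 200 [105 103  99] [1.   0.98 0.94]
s 345 320 [150 136 105] [1.   0.91 0.7 ]
s 360 285 [208 201 191] [1.   0.97 0.92]
```

```bash
python3 - <<'E'
s=open("fit.py").read()
s=s.replace("b/r>.84","b/r>.79").replace("    def cost(p):","""    for n,(u,v,w,h) in W.items():
        m=M[n][v:v+h,u:u+w]; k,l=cv2.connectedComponents(m.astype(np.uint8)); s0=silh(n,parts,x0,4,u,v,w,h,base)
        j=max(range(1,k),key=lambda i:s0[l==i].sum()); W[n]=(u,v,w,h); m[:]=cv2.morphologyEx((l==j).astype(np.uint8),cv2.MORPH_CLOSE,np.ones((3,3)))
    def cost(p):""")
open("fit.py","w").write(s)
E
cat > run.py <<'E'
from fit import *
I={n:cv2.imread(f"pics/{n}0.png")[:,:,::-1] for n in("top","side")}
def g(u,v,z): return back("top",[u,v],z)[0][:2]
for nm,f,nr in(("red1",(163.3,221.5),(163.3,241.8)),("green",(196.4,204.5),(203.1,223.6)),("red2",(237.3,203.2),(242.8,222.3))):
    a,b=g(*f,.045),g(*nr,.045); yaw=np.arctan2(*(a-b)[::-1]); o=(a+b)/2
    print(nm,"click",o.round(4),round(yaw,3),round(np.linalg.norm(a-b),4))
    for c in(["top"],["side"],["top","side"]): p,e=fit(I,'mod',[*o,yaw],c,LY,.0225); print("  ",c,p.round(4),round(e,1))
a,b,c=g(402.5,179.7,.003),g(461.9,200.7,.003),g(389.1,214.3,.003)
o=(b+c)/2; yaw=np.arctan2(*(a-c)[::-1]); print("panel click",o.round(4),round(yaw,3),np.linalg.norm(a-c),np.linalg.norm(a-b))
for c in(["top"],["side"],["top","side"]): p,e=fit(I,'pan',[*o,yaw],c); print("  ",c,p.round(4),round(e,1))
o=g(341,212,.03)
for c in(["top"],["side"]): p,e=fit(I,'tray',[*o,0.02],c); print("tray",c,p.round(4),round(e,1))
print("bottle spout tip", g(286,224,.128), "screwdriver",g(170,183,.015),g(238,176,.01),"pliers",g(150,222,0),g(108,220,0))
E
python3 run.py
```

```text
red1 click [0.4394 0.4213] -0.003 0.061
   ['top'] [ 0.4397  0.4242 -0.0964] 134.0
   ['side'] [ 0.4389  0.426  -0.212 ] 95.2
   ['top', 'side'] [ 0.4391  0.4248 -0.1279] 241.7
green click [0.4896 0.3108] 0.326 0.0614
   ['top'] [0.4908 0.3142 0.2204] 47.7
   ['side'] [0.4877 0.3145 0.1673] 35.0
   ['top', 'side'] [0.4896 0.3147 0.2089] 99.1
red2 click [0.4905 0.189 ] 0.262 0.06
   ['top'] [0.4913 0.1902 0.2125] 107.4
   ['side'] [0.4901 0.1903 0.0994] 47.8
   ['top', 'side'] [0.4896 0.1908 0.2199] 163.0
panel click [ 0.4948 -0.3807] -0.41 0.11627756442189835 0.1923656922790818
   ['top'] [ 0.4963 -0.381  -0.378 ] 57.9
   ['side'] [ 0.4931 -0.3806 -0.3771] 71.3
   ['top', 'side'] [ 0.4943 -0.3808 -0.3771] 203.2
tray ['top'] [ 0.4824 -0.1138  0.0026] 169.4
tray ['side'] [ 0.4819 -0.1102  0.0088] 67.9
bottle spout tip [0.45039884 0.05270174] screwdriver [0.59064858 0.40890426] [0.60765482 0.19704413] pliers [0.47146883 0.47653975] [0.48105271 0.60912493]
```

```bash
cat > dbg.py <<'E'
from fit import *
import sys
def overlay(im,n,parts,base,bz,pose,win,k):
    u,v,w,h=win; c=crop(im,u,v,w,h,k); Rz=R.from_euler('z',pose[2]).as_matrix()
    for p in parts:
        q=(proj(n,p@(Rz@base).T+[pose[0],pose[1],bz])-[u,v]+.5)*k
        for i in range(8):
            for j in(1,2,4):
                if not i&j: cv2.line(c,tuple(q[i].astype(int)),tuple(q[i|j].astype(int)),(0,255,255),1)
    return c
E
python3 - <<'E'
from dbg import *
I={n:cv2.imread(f"pics/{n}0.png")[:,:,::-1] for n in("top","side")}
o=np.zeros((600,800,3),np.uint8)
P={'red1':[.4394,.4230,-.003],'green':[.4900,.3125,.326],'red2':[.4908,.1895,.262]}
for i,(p,w) in enumerate(zip(P.values(),((157,216,33,32),(190,197,33,32),(232,196,33,32)))):
    a=overlay(I['top'],'top',MOD+FEET,LY,.0225,p,w,8); o[:256,i*266:i*266+264]=a
M=masks({'top':I['top']},'mod')['top']; m=(np.dstack([M]*3)*255).astype(np.uint8); o[258:258+212,:480]=cv2.resize(m[196:249,158:278],None,fx=4,fy=4,interpolation=0)
a=overlay(I['top'],'top',PAN,np.eye(3),0,[.4963,-.381,-.378],(386,176,80,62),4); o[258:258+248,482:482+318]=a[:,:318]
a=overlay(I['side'],'side',MOD+FEET,LY,.0225,P['green'],(228,162,33,32),4);o[472:600,:132]=a
a=overlay(I['side'],'side',MOD+FEET,LY,.0225,P['red1'],(200,152,33,32),4);o[472:600,140:272]=a
a=overlay(I['side'],'side',MOD+FEET,LY,.0225,P['red2'],(248,182,33,32),4);o[472:600,280:412]=a
cv2.imwrite("pics/d1.png",o)
E
```

```text
(no output)
```

View pics/d1.png

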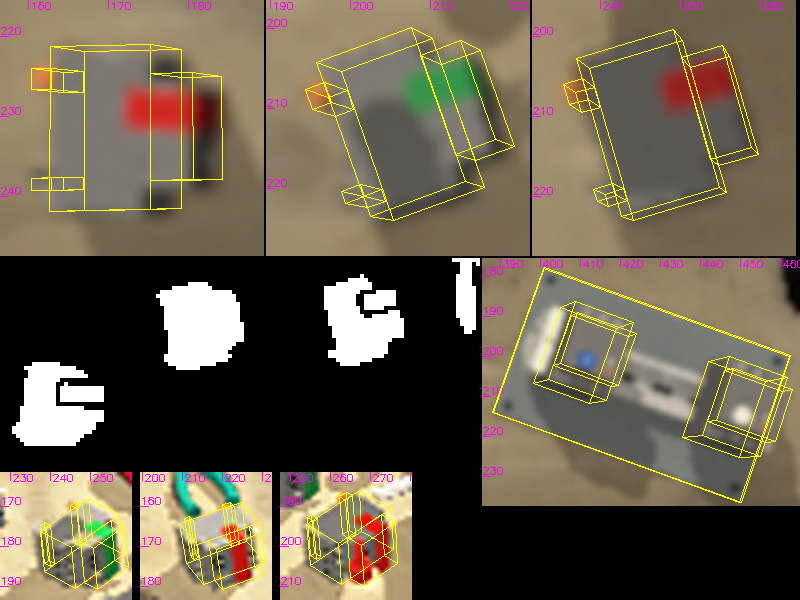

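The overlay shows that the clicked poses match all three modules in both views, so I'll use those. The panel fit gives (0.495, -0.381) with yaw -0.377. Next I'll move above red 1.

```bash
cat > go.py <<'E'
# usage: go.py target [args] -> deltas in tool axes from measured pose
from h import *
import sys
MODS={'red1':[.4394,.4230,-.003],'green':[.4900,.3125,.326],'red2':[.4908,.1895,.262]}
def down(psi): return np.array([[-np.sin(psi),np.cos(psi),0],[np.cos(psi),np.sin(psi),0],[0,0,-1.]]).T
def delta(pos,Rt):
    s=manip.state(); R0=R.from_euler('xyz',s["tcp_rot"])
    d=R0.inv().apply(np.array(pos)-s["tcp_pos"]); r=(R0.inv()*R.from_matrix(Rt)).as_rotvec()
    print("d",d.round(4),"rv",r.round(3)); return d,r
def lying(name,h,tilt=0,zm=.019):
    x,y,psi=MODS[name]; g=np.array([x,y,0])+zm*np.array([np.sin(psi),-np.cos(psi),0])
    Rt=down(psi)@R.from_euler('y',tilt).as_matrix()
    return g+[0,0,h]-.019*Rt[:,2],Rt
E
python3 -c "
from go import *
delta(*lying('red1',.12))"
```

```text
d [-0.3174 -0.0687  0.0915] rv [-2.000e-03  1.000e-03  1.307e+00]
```

The manual's scale: shifts go in units of 100 mm and turns go in units of 0.25 rad. Converting my numbers, -0.15 m is -1.5, 0.12 m is 1.2, 0.15 rad is 0.6.

```bash
sed -i 's/-.019\*Rt/+.019*Rt/' go.py
python3 nudge.py '[[-0.5, -0.1, 0, 0, 0, 0.6], [-1, -0.2, 0.2, 0, 0, 1.2], [-1.5, -0.3, 0.4, 0, 0, 1.8], [-2, -0.45, 0.6, 0, 0, 2.4], [-2.5, -0.55, 0.8, 0, 0, 3], [-2.9, -0.65, 1, 0, 0, 3.6], [-3.174, -0.687, 1.2, 0, 0, 4.2], [-3.174, -0.687, 1.2, 0, 0, 4.8], [-3.174, -0.687, 1.2, 0, 0, 5.228], [-3.174, -0.687, 1.2, 0, 0, 5.228]]' 1.0
python3 -c "
from go import *
delta(*lying('red1',.025)); print(manip.state()['qpos'])"
```

```text
clock: 1.1
tcp_pos: [0.4396, 0.404, 0.1104]
tcp_rot: [-3.14, 0.001, 1.567]
ft_force: [-0.7, 0.8, 0.0]
finger_gap: 1.002
gripper_force: 0.0
d [ 1.000e-04 -1.000e-04  1.044e-01] rv [-0.001  0.001 -0.001]
[ 6.36917310e-01  4.81626240e-01 -7.72966365e-02  1.01363106e+00
  1.32595090e-04  2.21146322e+00]
```

To row units: 0.1044 m is 1.044, 0.08 m is 0.8.

```bash
python3 nudge.py '[[0, 0, 0.5, 0, 0, 0], [0, 0, 0.8, 0, 0, 0], [0, 0, 1.044, 0, 0, 0], [0, 0, 1.044, 0, 0, 0]]'
python3 nudge.py '[[0, 0, 0, 0, 0, 0], [0, 0, 0, 0, 0, 0], [0, 0, 0, 0, 0, 0], [0, 0, 0, 0, 0, 0], [0, 0, 0, 0, 0, 0], [0, 0, 0, 0, 0, 0]]' 0 60
python3 nudge.py '[[0, 0, -0.4, 0, 0, 0], [0, 0, -0.8, 0, 0, 0], [0, 0, -1.2, 0, 0, 0], [0, 0, -1.6, 0, 0, 0], [0, 0, -2, 0, 0, 0], [0, 0, -2, 0, 0, 0]]'
python3 -c "
from go import *
print('tray red1'); delta([.482,-.112+.035+.0042,.2154],down(0))"
```

```text
clock: 1.5
tcp_pos: [0.4363, 0.4027, 0.0032]
tcp_rot: [-3.135, 0.005, 1.571]
ft_force: [-0.3, 0.5, 0.1]
finger_gap: 0.998
gripper_force: 0.0
clock: 2.1
tcp_pos: [0.4411, 0.406, 0.009]
tcp_rot: [3.139, -0.003, 1.568]
ft_force: [-0.9, -0.7, 6.2]
finger_gap: 0.718
gripper_force: 65.1
clock: 2.7
tcp_pos: [0.4428, 0.407, 0.2141]
tcp_rot: [3.132, -0.007, 1.568]
ft_force: [0.9, 0.8, -0.0]
finger_gap: 0.719
gripper_force: 65.7
tray red1
d [-0.4796  0.0406 -0.0044] rv [ 0.01  -0.007 -0.003]
```

To row units: -0.2 m is -2, -0.1 m is -1.

```bash
python3 nudge.py '[[-0.5, 0, 0, 0, 0, 0], [-1, 0, 0, 0, 0, 0], [-1.5, 0, 0, 0, 0, 0], [-2, 0, 0, 0, 0, 0], [-2.5, 0, 0, 0, 0, 0], [-3, 0, 0, 0, 0, 0], [-3.5, 0.1, 0, 0, 0, 0], [-4, 0.2, 0, 0, 0, 0], [-4.5, 0.3, 0, 0, 0, 0], [-4.796, 0.406, 0, 0, 0, 0]]'
python3 nudge.py '[[0, 0, 0, 0, 0, 0], [0, 0, 0.4, 0, 0, 0], [0, 0, 0.8, 0, 0, 0], [0, 0, 1.2, 0, 0, 0]]'
python3 -c "
from go import *
delta([.482,-.0728,.014],down(0))"
```

```text
clock: 3.7
tcp_pos: [0.4784, -0.078, 0.2064]
tcp_rot: [-3.141, 0.001, 1.565]
ft_force: [0.1, 1.5, -1.6]
finger_gap: 0.722
gripper_force: 65.5
clock: 4.1
tcp_pos: [0.4784, -0.0743, 0.0855]
tcp_rot: [3.141, -0.0, 1.568]
ft_force: [-0.1, -0.1, -1.9]
finger_gap: 0.723
gripper_force: 65.7
d [0.0015 0.0035 0.0715] rv [ 0.001 -0.    -0.002]
```

To row units: 0.071 m is 0.71, 0.068 m is 0.68.

```bash
python3 nudge.py '[[0.01, 0.03, 0.3, 0, 0, 0], [0.01, 0.03, 0.5, 0, 0, 0], [0.01, 0.03, 0.62, 0, 0, 0], [0.01, 0.03, 0.68, 0, 0, 0], [0.01, 0.03, 0.71, 0, 0, 0], [0.01, 0.03, 0.71, 0, 0, 0]]'
python3 nudge.py '[[0, 0, 0, 0, 0, 0], [0, 0, 0, 0, 0, 0], [0, 0, 0, 0, 0, 0]]' 1.0
python3 nudge.py '[[0, 0, -0.3, 0, 0, 0], [0, 0, -0.7, 0, 0, 0], [0, 0, -1.2, 0, 0, 0], [0, 0, -1.7, 0, 0, 0], [0, 0, -2.1, 0, 0, 0], [0, 0, -2.1, 0, 0, 0]]'
python3 -c "
from go import *
delta(*lying('red2',.22)); print(manip.state()['qpos'])
im=manip.get_image('top'); cv2.imwrite('pics/t1.png',im[:,:,::-1])"
```

```text
clock: 4.7
tcp_pos: [0.4818, -0.0737, 0.016]
tcp_rot: [3.141, -0.0, 1.568]
ft_force: [0.8, -0.6, -0.9]
finger_gap: 0.72
gripper_force: 65.6
clock: 5.0
tcp_pos: [0.4826, -0.0742, 0.0166]
tcp_rot: [3.14, 0.0, 1.568]
ft_force: [0.2, 0.3, 0.6]
finger_gap: 0.999
gripper_force: 0.0
clock: 5.6
tcp_pos: [0.4857, -0.0751, 0.2326]
tcp_rot: [3.13, 0.003, 1.568]
ft_force: [-0.6, -0.6, 0.7]
finger_gap: 1.006
gripper_force: 0.0
d [0.2464 0.0089 0.0309] rv [ 0.012  0.005 -0.265]
[-2.82701958e-01  1.96252362e-01 -1.62694788e-01  1.19932564e+00
  1.38602014e-04  1.29116338e+00]
```

To row units: 0.2464 m is 2.464, 0.246 m is 2.46, -0.265 rad is -1.06.

```bash
python3 nudge.py '[[0.5, 0, 0, 0, 0, -0.4], [1, 0, 0, 0, 0, -0.8], [1.5, 0.05, 0, 0, 0, -1.06], [2, 0.089, 0.1, 0, 0, -1.06], [2.46, 0.089, 0.3, 0, 0, -1.06], [2.464, 0.089, 0.6, 0, 0, -1.06], [2.464, 0.089, 1, 0, 0, -1.06], [2.464, 0.089, 1, 0, 0, -1.06]]'
python3 -c "
from go import *
delta(*lying('red2',.025))"
```

```text
clock: 6.45
tcp_pos: [0.4853, 0.1716, 0.1194]
tcp_rot: [-3.128, -0.001, 1.834]
ft_force: [-0.4, -0.7, -0.8]
finger_gap: 1.0
gripper_force: 0.0
d [-0.0032  0.0115  0.1133] rv [-0.013 -0.001  0.001]
```

To row units: 0.03 m is 0.3.

```bash
python3 nudge.py '[[0, 0, 0.3, 0, 0, 0], [0, 0, 0.3, 0, 0, 0], [0, 0, 0.3, 0, 0, 0]]' | grep tcp_pos
python3 -c "
from go import *
delta(*lying('red2',.025))"
```

```text
tcp_pos: [0.4912, 0.172, 0.0966]
d [-0.002   0.0043  0.0906] rv [-0.001 -0.    -0.001]
```

To row units: 0.09 m is 0.9, 0.085 m is 0.85.

```bash
python3 nudge.py '[[-0.02, 0.043, 0.3, 0, 0, 0], [-0.02, 0.043, 0.6, 0, 0, 0], [-0.02, 0.043, 0.85, 0, 0, 0], [-0.02, 0.043, 0.9, 0, 0, 0], [-0.02, 0.043, 0.9, 0, 0, 0]]' | grep -E 'tcp_pos|ft'
python3 nudge.py '[[0, 0, 0, 0, 0, 0], [0, 0, 0, 0, 0, 0], [0, 0, 0, 0, 0, 0], [0, 0, 0, 0, 0, 0], [0, 0, 0, 0, 0, 0], [0, 0, 0, 0, 0, 0]]' 0 60
python3 nudge.py '[[0, 0, -0.3, 0, 0, 0], [0, 0, -0.8, 0, 0, 0], [0, 0, -1.3, 0, 0, 0], [0, 0, -1.7, 0, 0, 0], [0, 0, -2, 0, 0, 0], [0, 0, -2.2, 0, 0, 0], [0, 0, -2.2, 0, 0, 0], [0, 0, -2.2, 0, 0, 0]]'
python3 -c "
from go import *
delta([.482,-.1428,.228],down(0))"
```

```text
tcp_pos: [0.4966, 0.1715, 0.0068]
ft_force: [-0.0, 0.1, -0.0]
clock: 7.85
tcp_pos: [0.4978, 0.1719, 0.0081]
tcp_rot: [3.138, 0.0, 1.833]
ft_force: [-1.9, 0.8, 7.0]
finger_gap: 0.719
gripper_force: 66.5
clock: 8.65
tcp_pos: [0.4963, 0.1716, 0.226]
tcp_rot: [3.14, -0.0, 1.833]
ft_force: [-0.0, 0.8, -1.9]
finger_gap: 0.714
gripper_force: 66.1
d [-0.3    -0.0953 -0.0021] rv [ 0.001 -0.     0.262]
```

To row units: -0.18 m is -1.8, -0.3 m is -3, 0.262 rad is 1.048.

```bash
python3 nudge.py '[[-0.45, -0.143, 0, 0, 0, 0], [-0.9, -0.286, 0, 0, 0, 0.4], [-1.35, -0.43, 0, 0, 0, 0.8], [-1.8, -0.57, 0, 0, 0, 1.048], [-2.25, -0.715, 0, 0, 0, 1.048], [-2.7, -0.858, 0, 0, 0, 1.048], [-3, -0.953, 0, 0, 0, 1.048], [-3, -0.953, 0.4, 0, 0, 1.048], [-3, -0.953, 0.8, 0, 0, 1.048], [-3, -0.953, 1.2, 0, 0, 1.048]]' | grep tcp_pos
python3 nudge.py '[[0, 0, 0.2, 0, 0, 0], [0, 0, 0.2, 0, 0, 0], [0, 0, 0.2, 0, 0, 0]]' |grep -E "tcp|ft"
python3 -c "
from go import *
delta([.482,-.1428,.0135],down(0))"
```

```text
tcp_pos: [0.4803, -0.1428, 0.1029]
tcp_pos: [0.4806, -0.1423, 0.085]
tcp_rot: [-3.139, -0.001, 1.571]
ft_force: [-0.5, -0.0, -1.8]
d [-0.0006  0.0015  0.0715] rv [-0.003 -0.001  0.   ]
```

To row units: 0.0715 m is 0.715, 0.068 m is 0.68.

```bash
python3 nudge.py '[[0, 0.01, 0.3, 0, 0, 0], [0, 0.01, 0.5, 0, 0, 0], [0, 0.01, 0.62, 0, 0, 0], [0, 0.01, 0.68, 0, 0, 0], [0, 0.01, 0.715, 0, 0, 0], [0, 0.01, 0.715, 0, 0, 0]]' | grep -E 'tcp_pos|ft'
python3 nudge.py '[[0, 0, 0, 0, 0, 0], [0, 0, 0, 0, 0, 0], [0, 0, 0, 0, 0, 0]]' 1.0 | grep -E 'tcp_pos|ft'
python3 nudge.py '[[0, 0, -0.3, 0, 0, 0], [0, 0, -0.7, 0, 0, 0], [0, 0, -1.2, 0, 0, 0], [0, 0, -1.7, 0, 0, 0], [0, 0, -2.1, 0, 0, 0], [0, 0, -2.1, 0, 0, 0], [0, 0, -2.1, 0, 0, 0]]' | grep -E 'tcp_pos|ft'
python3 -c "
from go import *
print(lying('green',.14,-.7)[0])
delta(*lying('green',.22,0)); print(manip.state()['qpos'])"
```

```text
tcp_pos: [0.4833, -0.1431, 0.0149]
ft_force: [-0.7, 0.3, -1.5]
tcp_pos: [0.4835, -0.1431, 0.0151]
ft_force: [0.6, 0.4, 0.1]
tcp_pos: [0.4837, -0.1433, 0.2256]
ft_force: [0.4, -0.4, -0.6]
[0.50000485 0.28290525 0.125468  ]
d [0.4378 0.0123 0.0241] rv [ 0.003  0.002 -0.326]
[-4.13825372e-01  2.32798258e-01 -1.34267896e-01  1.20044845e+00
  1.02588492e-04  1.15691647e+00]
```

The manual's scale: shifts go in units of 100 mm and turns go in units of 0.25 rad. Converting my numbers, 0.1 m is 1, 0.34 m is 3.4, -0.326 rad is -1.304.

```bash
python3 nudge.py '[[0.5, 0, 0, 0, 0, -0.4], [1, 0, 0, 0, 0, -0.8], [1.5, 0.04, 0, 0, 0, -1.2], [2, 0.06, 0, 0, 0, -1.304], [2.5, 0.08, 0, 0, 0, -1.304], [3, 0.1, 0, 0, 0, -1.304], [3.4, 0.12, 0, 0, 0, -1.304], [3.4, 0.12, 0.4, 0, 0, -1.304], [3.4, 0.12, 0.4, 0, 0, -1.304], [3.4, 0.12, 0.4, 0, 0, -1.304]]' | grep -E 'tcp_pos|ft'
python3 -c "
from go import *
p,Rt=lying('green',.028,.65); print(p); p=p-.11*Rt[:,2]; delta(p,Rt)"
```

```text
tcp_pos: [0.4926, 0.1964, 0.1825]
ft_force: [0.0, 0.7, -0.5]
[0.49240239 0.30539364 0.01287441]
d [0.0367 0.0352 0.0818] rv [-0.006  0.65  -0.002]
```

To row units: 0.0818 m is 0.818, 0.08 m is 0.8, 0.65 rad is 2.6.

```bash
python3 nudge.py '[[0.1, 0.1, 0.2, 0, 0.6, 0], [0.2, 0.2, 0.4, 0, 1.2, 0], [0.3, 0.3, 0.6, 0, 1.8, 0], [0.367, 0.352, 0.8, 0, 2.4, 0], [0.367, 0.352, 0.818, 0, 2.6, 0], [0.367, 0.352, 0.818, 0, 2.6, 0], [0.367, 0.352, 0.818, 0, 2.6, 0], [0.367, 0.352, 0.818, 0, 2.6, 0]]' | grep -E 'tcp_|ft'
python3 -c "
from go import *
p,Rt=lying('green',.028,.65); delta(p,Rt)"
```

```text
tcp_pos: [0.5176, 0.2433, 0.1044]
tcp_rot: [3.137, -0.648, 1.9]
ft_force: [0.5, -0.4, 0.1]
d [-0.002  -0.0043  0.1133] rv [0.003 0.002 0.002]
```

To row units: 0.113 m is 1.13, 0.105 m is 1.05.

```bash
python3 nudge.py '[[-0.02, -0.043, 0.3, 0, 0, 0], [-0.02, -0.043, 0.6, 0, 0, 0], [-0.02, -0.043, 0.9, 0, 0, 0], [-0.02, -0.043, 1.05, 0, 0, 0], [-0.02, -0.043, 1.13, 0, 0, 0], [-0.02, -0.043, 1.13, 0, 0, 0]]' | grep -E 'tcp_|ft'
python3 nudge.py '[[0, 0, 0, 0, 0, 0], [0, 0, 0, 0, 0, 0], [0, 0, 0, 0, 0, 0], [0, 0, 0, 0, 0, 0], [0, 0, 0, 0, 0, 0], [0, 0, 0, 0, 0, 0]]' 0 60
python3 -c "
from go import *
x,y,psi=MODS['green']; s=manip.state(); Rc=R.from_euler('xyz',s['tcp_rot']).as_matrix(); gp=s['tcp_pos']-.019*Rc[:,2]; print('grasp',gp)
for t in(0,-.65):
    Rt=down(psi)@R.from_euler('y',t).as_matrix(); g=np.array([gp[0],gp[1],.09 if t==0 else gp[2]+.012]); delta(g+.019*Rt[:,2],Rt)"
```

```text
tcp_pos: [0.4902, 0.3061, 0.0121]
tcp_rot: [3.141, -0.65, 1.9]
ft_force: [0.4, 0.6, -0.1]
clock: 14.55
tcp_pos: [0.492, 0.3051, 0.0133]
tcp_rot: [3.139, -0.65, 1.898]
ft_force: [-4.1, -2.6, 6.9]
finger_gap: 0.723
gripper_force: 65.5
grasp [0.49563215 0.29414289 0.0283956 ]
d [ 0.0258  0.0001 -0.0529] rv [ 0.003 -0.65   0.   ]
d [-0.011  -0.     -0.0235] rv [ 3.0e-03 -1.3e+00 -1.0e-03]
```

```bash
python3 nudge.py '[[0.12, 0, -0.16, 0, 0, 0], [0.3, 0, -0.4, 0, -0.4, 0], [0.3, 0, -0.5, 0, -1, 0], [0.3, 0, -0.55, 0, -1.6, 0], [0.28, 0, -0.55, 0, -2.2, 0], [0.26, 0, -0.53, 0, -2.8, 0], [0.2, 0, -0.5, 0, -3.4, 0], [0.1, 0, -0.45, 0, -4, 0], [0, 0, -0.35, 0, -4.6, 0], [-0.11, 0, -0.235, 0, -5.2, 0]]' | grep -E 'tcp_|ft'
python3 nudge.py '[[0, 0, 0, 0, 0, 0], [0, 0, 0, 0, 0, 0], [0, 0, 0, 0, 0, 0]]'
python3 -c "
from go import *
psi=MODS['green'][2]; s=manip.state(); Rc=R.from_euler('xyz',s['tcp_rot']).as_matrix(); gp=s['tcp_pos']-.019*Rc[:,2]; print('grasp',gp)
Rt=down(psi)@R.from_euler('y',-.65).as_matrix(); delta([*gp[:2],.033]+.019*Rt[:,2],Rt)
for n in('top','side'): cv2.imwrite(f'pics/{n}2.png',manip.get_image(n)[:,:,::-1])"
```

```text
tcp_pos: [0.5, 0.2844, 0.0237]
tcp_rot: [3.135, 0.654, 1.893]
ft_force: [0.9, 0.2, -2.4]
clock: 15.85
tcp_pos: [0.4985, 0.283, 0.0229]
tcp_rot: [-3.141, 0.649, 1.896]
ft_force: [-0.1, 0.0, -1.1]
finger_gap: 0.713
gripper_force: 65.1
grasp [0.49486082 0.29391709 0.03801211]
d [0.003 0.    0.004] rv [-0.001 -0.001 -0.001]
```

```bash
python3 nudge.py '[[0.01, 0, 0.015, 0, 0, 0], [0.02, 0, 0.03, 0, 0, 0], [0.03, 0, 0.04, 0, 0, 0], [0.03, 0, 0.04, 0, 0, 0]]' | grep -E 'tcp_pos|ft'
python3 -c "
from h import *
for n in('top','side'): cv2.imwrite(f'pics/{n}3.png',manip.get_image(n)[:,:,::-1])
t=cv2.imread('pics/top3.png')[:,:,::-1]; s=cv2.imread('pics/side3.png')[:,:,::-1]
o=np.zeros((480,800,3),np.uint8)
o[:480,:400]=crop(t,180,180,50,60,8); o[:480,400:]=crop(s,225,150,50,60,8); cv2.imwrite('pics/z3.png',o)"
```

```text
tcp_pos: [0.4982, 0.283, 0.0185]
ft_force: [1.0, 0.5, -1.2]
```

View pics/z3.png

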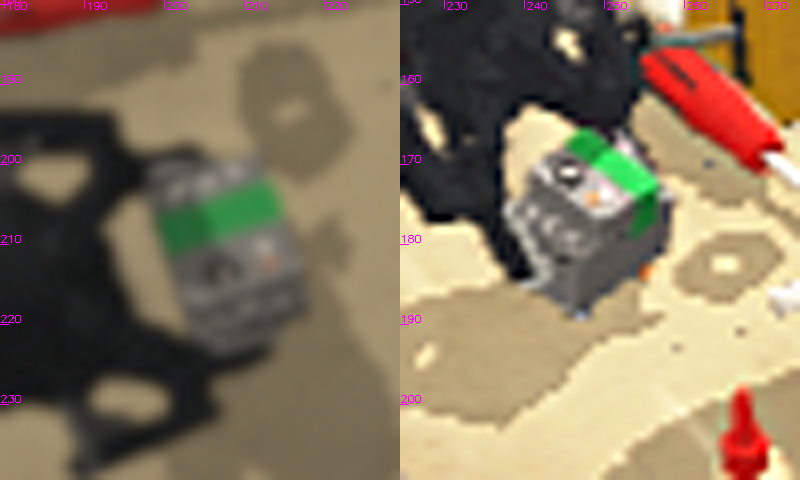

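The picture shows the green module gripped about 15° short of upright, front up, just above the bench at (207,212) in the top view. I'll lower it to contact and let go.

To row units: 0.0016 m is 0.016, 0.0012 m is 0.012.

```bash
python3 nudge.py '[[0.012, 0, 0.016, 0, 0, 0], [0.012, 0, 0.016, 0, 0, 0]]' | grep -E 'tcp_pos|ft'
python3 nudge.py '[[0.012, 0, 0.016, 0, 0, 0], [0.012, 0, 0.016, 0, 0, 0]]' | grep -E 'tcp_pos|ft'
```

```text
tcp_pos: [0.4985, 0.2834, 0.0172]
ft_force: [-1.5, 0.6, 3.3]
tcp_pos: [0.4986, 0.2835, 0.0169]
ft_force: [-5.5, 2.0, 13.3]
```

```bash
python3 nudge.py '[[-0.006, 0, -0.008, 0, 0, 0], [-0.006, 0, -0.008, 0, 0, 0], [-0.006, 0, -0.008, 0, 0, 0], [-0.006, 0, -0.008, 0, 0, 0]]' 1.0 | grep -E 'tcp_pos|ft|gap'
python3 nudge.py '[[0, 0, -0.3, 0, 0, 0], [0, 0, -0.7, 0, 0, 0], [0, 0, -1.2, 0, 0, 0], [0, 0, -1.5, 0, 0, 0], [0, 0, -1.5, 0, 0.6, 0], [0, 0, -1.5, 0, 1.2, 0], [0, 0, -1.5, 0, 1.8, 0], [0, 0, -1.5, 0, 2.4, 0], [0, 0, -1.5, 0, 2.6, 0], [0, 0, -1.5, 0, 2.6, 0]]' | grep -E 'tcp_|ft'
python3 - <<'E'
from fit import *
from dbg import overlay
I={}
for n in('top','side'): I[n]=manip.get_image(n); cv2.imwrite(f'pics/{n}4.png',I[n][:,:,::-1])
MS=[p for p in MOD]
for c in(["top"],["side"],["top","side"]): p,e=fit(I,'mod',[.50,.295,.326],c,np.eye(3),.0076); print(c,p.round(4),round(e,1))
o=np.zeros((600,800,3),np.uint8)
o[:400,:400]=overlay(I['top'],'top',MOD,np.eye(3),.0076,p,(182,190,50,50),8)
o[:400,400:]=overlay(I['side'],'side',MOD,np.eye(3),.0076,p,(225,155,50,50),8)
o[402:600,:330]=crop(I['top'],308,180,66,66,5)[:198]
cv2.imwrite('pics/z4.png',o)
E
```

```text
tcp_pos: [0.4982, 0.2831, 0.0152]
ft_force: [-0.8, -0.7, -0.7]
finger_gap: 0.998
tcp_pos: [0.47, 0.3671, 0.1353]
tcp_rot: [3.141, 0.0, 1.893]
ft_force: [1.1, 0.9, -0.5]
['top'] [0.4967 0.2972 0.3653] 37.0
['side'] [0.4932 0.2975 0.4162] 28.4
['top', 'side'] [0.4952 0.2976 0.3706] 78.2
```

View pics/z4.png

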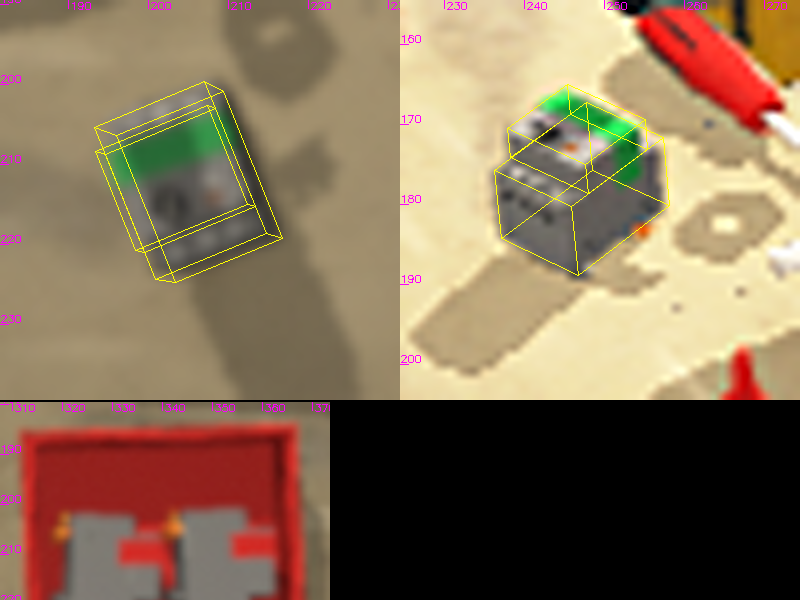

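Both views agree that green stands at about (0.4955, 0.2975) with yaw 0.35, and the two reds lie flat in the tray. I'll regrasp green by its ends with the hand vertical.

```bash
python3 -c "
from go import *
delta([.4955,.2975,.10],down(.35))"
```

```text
d [-0.076   0.0023  0.0348] rv [-0.001  0.001 -0.025]
```

To row units: -0.076 m is -0.76, -0.04 m is -0.4, -0.025 rad is -0.1.

```bash
python3 nudge.py '[[-0.4, 0.01, 0, 0, 0, 0], [-0.76, 0.023, 0.2, 0, 0, -0.1], [-0.76, 0.023, 0.348, 0, 0, -0.1], [-0.76, 0.023, 0.348, 0, 0, -0.1], [-0.76, 0.023, 0.348, 0, 0, -0.1]]' | grep -E 'tcp_|ft'
python3 -c "
from go import *
delta([.4955,.2975,.0125],down(.35))"
```

```text
tcp_pos: [0.4951, 0.2989, 0.0997]
tcp_rot: [-3.14, 0.0, 1.923]
ft_force: [0.1, 0.3, -0.2]
d [-0.0015  0.      0.0872] rv [-0.001  0.     0.003]
```

```bash
python3 nudge.py '[[-0.01, 0, 0.3, 0, 0, 0], [-0.01, 0, 0.6, 0, 0, 0], [-0.01, 0, 0.8, 0, 0, 0], [-0.01, 0, 0.872, 0, 0, 0], [-0.01, 0, 0.872, 0, 0, 0]]' | grep -E 'tcp_|ft'
python3 nudge.py '[[0, 0, 0, 0, 0, 0], [0, 0, 0, 0, 0, 0], [0, 0, 0, 0, 0, 0], [0, 0, 0, 0, 0, 0], [0, 0, 0, 0, 0, 0], [0, 0, 0, 0, 0, 0]]' 0 80
python3 nudge.py '[[0, 0, -0.4, 0, 0, 0], [0, 0, -0.8, 0, 0, 0], [0, 0, -1.3, 0, 0, 0], [0, 0, -1.8, 0, 0, 0], [0, 0, -2.2, 0, 0, 0], [0, 0, -2.2, 0, 0, 0], [0, 0, -2.2, 0, 0, 0]]' | grep -E 'tcp_|ft'
python3 -c "
from go import *
print(manip.state()['tcp_pos']); delta([.48,-.36,.22],down(-.377))"
```

```text
tcp_pos: [0.4955, 0.2978, 0.0126]
tcp_rot: [-3.141, 0.0, 1.923]
ft_force: [-0.1, -0.4, -0.1]
clock: 19.95
tcp_pos: [0.4977, 0.2981, 0.015]
tcp_rot: [3.138, -0.001, 1.922]
ft_force: [-1.1, 0.2, 6.4]
finger_gap: 0.715
gripper_force: 87.3
tcp_pos: [0.4969, 0.2973, 0.2343]
tcp_rot: [3.138, -0.0, 1.922]
ft_force: [0.1, -0.5, -1.4]
[0.49690518 0.29734435 0.23425455]
d [-0.6115 -0.2419  0.0133] rv [ 0.003 -0.001  0.728]
```

To row units: -0.46 m is -4.6, -0.414 m is -4.14, 0.728 rad is 2.912.

```bash
python3 nudge.py '[[-0.46, -0.18, 0, 0, 0, 0], [-0.92, -0.36, 0, 0, 0, 0], [-1.38, -0.54, 0, 0, 0, 0.4], [-1.84, -0.73, 0, 0, 0, 0.8], [-2.3, -0.91, 0, 0, 0, 1.2], [-2.76, -1.09, 0, 0, 0, 1.6], [-3.22, -1.27, 0, 0, 0, 2], [-3.68, -1.45, 0, 0, 0, 2.4], [-4.14, -1.64, 0, 0, 0, 2.8], [-4.6, -1.82, 0, 0, 0, 2.912]]' | grep -E 'tcp_|ft'
python3 nudge.py '[[0, 0, 0, 0, 0, 0], [0, 0, 0, 0, 0, 0]]' | grep -E 'tcp_|ft'
python3 -c "
from go import *
delta([.485,-.378,.14],down(-.377))"
```

```text
tcp_pos: [0.4814, -0.1987, 0.2305]
tcp_rot: [-3.137, -0.001, 1.191]
ft_force: [1.3, 0.5, -1.8]
tcp_pos: [0.4818, -0.1978, 0.2306]
tcp_rot: [-3.137, -0.001, 1.191]
ft_force: [0.2, 0.2, -2.0]
d [-0.1663  0.0701  0.0901] rv [-0.004 -0.001 -0.003]
```

```bash
python3 nudge.py '[[-0.4, 0.17, 0, 0, 0, 0], [-0.8, 0.34, 0.2, 0, 0, 0], [-1.2, 0.5, 0.5, 0, 0, 0], [-1.663, 0.701, 0.8, 0, 0, 0], [-1.663, 0.701, 0.901, 0, 0, 0], [-1.663, 0.701, 0.901, 0, 0, 0]]' | grep -E 'tcp_|ft'
python3 - <<'E'
from dbg import *
I={n:cv2.imread(f"pics/{n}0.png")[:,:,::-1] for n in("top","side")}
P=PAN+[box(-17.5,17.5,-36,36,15.7,18)]; p=[.495,-.3808,-.377]
o=np.zeros((600,800,3),np.uint8)
a=overlay(I['top'],'top',P,np.eye(3),0,p,(386,174,80,64),5); o[:320,:400]=a
b=overlay(I['side'],'side',P,np.eye(3),0,p,(332,268,72,86),5); o[:430,410:410+360]=b
I2=manip.get_image('top'); cv2.imwrite('pics/top5.png',I2[:,:,::-1]); o[325:600,:400]=crop(I2,386,176,80,55,5)
cv2.imwrite("pics/z5.png",o)
E
```

```text
tcp_pos: [0.4856, -0.3758, 0.1386]
tcp_rot: [-3.134, -0.003, 1.194]
ft_force: [-0.6, 0.9, -2.2]
```

View pics/z5.png

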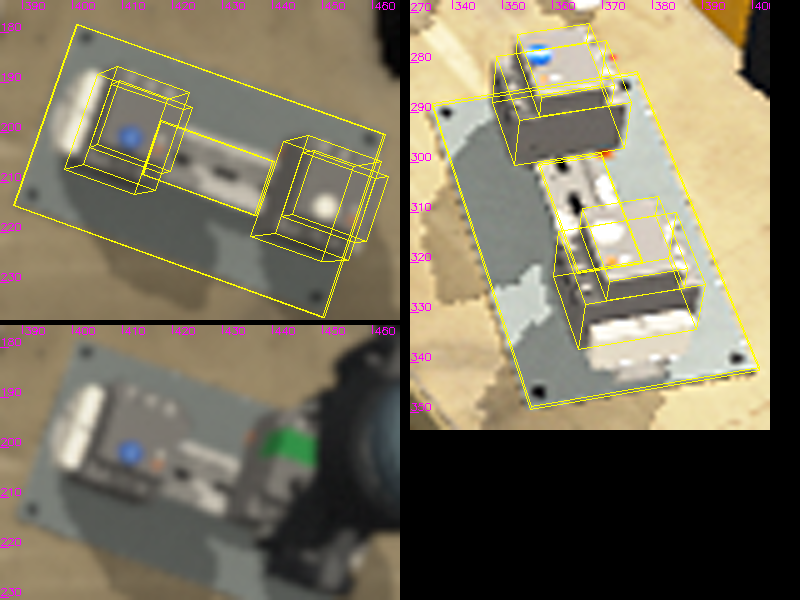

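The overlay matches the plate, the rail and both relays within about 2 to 3 mm, and green hangs upright. I'll work out the tipped approach next and find the rail edge by force.

```bash
cat >> go.py <<'E'
PANEL=np.array([.495,-.3808]); PSI=-.377; RP=R.from_euler('z',PSI).as_matrix(); TZ=.0074
def seat(ox,oz,th,y=0):
    Rt=down(PSI)@R.from_euler('x',-th).as_matrix()
    o=np.array([*PANEL,.018])+RP@np.array([ox,y,oz])
    return delta(o-TZ*Rt[:,2],Rt)
def where():
    s=manip.state(); Rt=R.from_euler('xyz',s['tcp_rot']).as_matrix(); o=s['tcp_pos']+TZ*Rt[:,2]-np.array([*PANEL,.018])
    print('o mm',(RP.T@o*1000).round(1),'tilt',round(np.arcsin(Rt[2,1]),3),'F rail',(RP.T@s['ft_force']).round(1))
E
python3 -c "
from go import *
where(); seat(-.0175+.0095*np.cos(.38),.03,.38)"
```

```text
o mm [-10.1   2.  115.3] tilt -0.005 F rail [-0.1  0.4 -1. ]
d [-0.0023 -0.0009  0.0858] rv [-0.385 -0.003  0.001]
```

```bash
python3 nudge.py '[[0, 0, 0.2, -0.48, 0, 0], [-0.01, 0, 0.4, -0.96, 0, 0], [-0.02, -0.01, 0.6, -1.44, 0, 0], [-0.02, -0.01, 0.75, -1.54, 0, 0], [-0.02, -0.01, 0.858, -1.54, 0, 0], [-0.02, -0.01, 0.858, -1.54, 0, 0], [-0.02, -0.01, 0.858, -1.54, 0, 0]]' | grep -E 'tcp_|ft|gap'
python3 -c "
from go import *
where(); seat(-.0087,.0055,.38)"
```

```text
tcp_pos: [0.4878, -0.3801, 0.059]
tcp_rot: [2.754, 0.001, 1.196]
ft_force: [0.7, 0.3, -1.2]
finger_gap: 0.709
o mm [-4.1 -2.  34.1] tilt 0.387 F rail [ 0.6  0.5 -1.2]
d [ 0.0021 -0.015   0.0248] rv [0.007 0.    0.002]
```

To row units: 0.0235 m is 0.235, 0.016 m is 0.16, 0.007 rad is 0.028.

```bash
python3 nudge.py '[[0.02, -0.05, 0, 0.028, 0, 0], [0.02, -0.09, 0.08, 0.028, 0, 0], [0.02, -0.12, 0.16, 0.028, 0, 0], [0.02, -0.15, 0.235, 0.028, 0, 0], [0.02, -0.15, 0.235, 0.028, 0, 0]]' | grep -E 'ft|gap'
python3 -c "
from go import *
where(); seat(-.0087,.0035,.38)"
```

```text
ft_force: [0.3, 0.8, -2.2]
finger_gap: 0.705
o mm [-13.1   0.5   2.5] tilt 0.375 F rail [ 0.   0.8 -2.2]
d [-0.0005  0.0044  0.0006] rv [-0.005 -0.002 -0.001]
```

```bash
python3 nudge.py '[[0, 0.02, 0, 0, 0, 0], [0, 0.02, 0, 0, 0, 0]]' | grep -E 'ft'
python3 -c "
from go import *
where(); seat(-.0087,.0035,.38)"
```

```text
ft_force: [0.3, -0.8, -1.7]
o mm [-9.  -0.4  5.8] tilt 0.379 F rail [ 0.5 -0.6 -1.7]
d [ 0.0004 -0.0005  0.0022] rv [-0.001  0.     0.   ]
```

```bash
python3 nudge.py '[[0, -0.007, 0.019, 0, 0, 0], [0, -0.007, 0.019, 0, 0, 0], [0, -0.007, 0.019, 0, 0, 0]]' | grep -E 'ft'
python3 -c "
from go import *
where()"
python3 nudge.py '[[0, -0.004, 0.01, 0, 0, 0], [0, -0.004, 0.01, 0, 0, 0], [0, -0.004, 0.01, 0, 0, 0]]' | grep -E 'ft'
python3 -c "
from go import *
where()"
```

```text
ft_force: [-0.3, 0.3, -1.4]
o mm [-9.7 -0.1  3.5] tilt 0.378 F rail [-0.4  0.2 -1.4]
ft_force: [-2.5, 2.3, 5.7]
o mm [-9.4 -0.2  3. ] tilt 0.379 F rail [-3.1  1.2  5.7]
```

Contact came right where predicted (z 3.2 mm at x -9.5). Next I'll slide along the underside, which is tool +y, until the leg meets the edge.

```bash
python3 nudge.py '[[0, 0.02, 0, 0, 0, 0], [0, 0.04, 0, 0, 0, 0], [0, 0.06, 0, 0, 0, 0], [0, 0.06, 0, 0, 0, 0], [0, 0.06, 0, 0, 0, 0]]' | grep -E 'ft'
python3 -c "
from go import *
where()"
python3 nudge.py '[[0, 0.015, 0, 0, 0, 0], [0, 0.015, 0, 0, 0, 0], [0, 0.015, 0, 0, 0, 0]]' | grep -E 'ft'
python3 -c "
from go import *
where()"
```

```text
ft_force: [-15.9, 4.8, 14.0]
o mm [-9.1 -0.2  2.8] tilt 0.369 F rail [-16.5  -1.4  14. ]
ft_force: [-18.9, 5.7, 15.6]
o mm [-9.1 -0.1  2.8] tilt 0.367 F rail [-19.7  -1.7  15.6]
```

```bash
python3 nudge.py '[[0, -0.04, 0, 0, 0, 0], [0, -0.075, 0, 0, 0, 0], [0, -0.075, -0.015, 0, 0, 0], [0, -0.075, -0.015, 0, 0, 0], [0, -0.075, -0.015, 0, 0, 0]]' | grep -E 'ft'
python3 -c "
from go import *
where()"
for i in 1; do python3 nudge.py '[[0, 0.02, 0, 0, 0, 0], [0, 0.03, 0, 0, 0, 0], [0, 0.03, 0, 0, 0, 0], [0, 0.03, 0, 0, 0, 0]]' | grep -E 'ft'; done
python3 -c "
from go import *
where(); print(manip.state()['qpos'])"
```

```text
ft_force: [-0.0, -0.4, -2.4]
o mm [-10.2  -0.1   3.5] tilt 0.378 F rail [ 0.1 -0.4 -2.4]
ft_force: [0.1, 0.9, -1.3]
o mm [-7.3 -0.1  4.8] tilt 0.378 F rail [-0.2  0.9 -1.3]
[-0.8493974   0.36800191 -0.60301535  0.25994886  0.1688407   1.12737219]
```

To row units: 0.004 m is 0.04, 0.002 m is 0.02.

```bash
python3 nudge.py '[[0, 0.02, 0, 0, 0, 0], [0, 0.04, 0, 0, 0, 0], [0, 0.04, 0, 0, 0, 0], [0, 0.04, 0, 0, 0, 0]]' | grep -E 'ft'
python3 -c "
from go import *
where()"
python3 nudge.py '[[0, 0.015, 0, 0, 0, 0], [0, 0.015, 0, 0, 0, 0], [0, 0.015, 0, 0, 0, 0]]' | grep -E 'ft'
python3 -c "
from go import *
where()"
```

```text
ft_force: [-0.1, -0.5, -0.7]
o mm [-3.6 -0.2  6.4] tilt 0.378 F rail [ 0.1 -0.4 -0.7]
ft_force: [0.4, -0.8, -1.4]
o mm [-2.2 -0.2  6.9] tilt 0.378 F rail [ 0.7 -0.5 -1.4]
```

To row units: 0.0007 m is 0.007.

```bash
python3 nudge.py '[[0, 0.007, 0, 0, 0, 0], [0, 0.007, 0, 0, 0, 0], [0, 0.007, 0, 0, 0, 0]]' | grep -E 'ft'
python3 -c "
from go import *
where()"
python3 nudge.py '[[0, 0.007, 0, 0, 0, 0], [0, 0.007, 0, 0, 0, 0], [0, 0.007, 0, 0, 0, 0]]' | grep -E 'ft'
python3 -c "
from go import *
where()"
```

```text
ft_force: [-0.9, 0.1, -1.9]
o mm [-1.8 -0.1  7. ] tilt 0.378 F rail [-0.9 -0.2 -1.9]
ft_force: [-1.8, 0.6, -1.2]
o mm [-1.7 -0.   6.9] tilt 0.377 F rail [-1.9 -0.1 -1.2]
```

```bash
python3 -c "
from go import *
for th,mx,g in((.3,17.4,.5),(.24,17.4,.5),(.16,17.4,.4),(.08,17.4,.2),(0,17.4,0),(0,17.4,-1.5)):
    c,s=np.cos(th),np.sin(th); seat((-17.5+mx*c-g*s)/1e3,(mx*s+g*c)/1e3,th)"
```

```text
d [0.     0.0007 0.0015] rv [ 0.077 -0.    -0.   ]
d [0.     0.0011 0.0026] rv [ 0.137 -0.    -0.   ]
d [0.     0.0015 0.0041] rv [ 0.217 -0.    -0.   ]
d [0.     0.0016 0.0058] rv [ 0.297 -0.    -0.   ]
d [0.     0.0017 0.0075] rv [ 0.377 -0.    -0.   ]
d [0.     0.0011 0.0089] rv [ 0.377 -0.    -0.   ]
```

```bash
python3 nudge.py '[[0, 0.003, 0.007, 0.16, 0, 0], [0, 0.007, 0.015, 0.308, 0, 0], [0, 0.009, 0.02, 0.428, 0, 0], [0, 0.011, 0.026, 0.548, 0, 0], [0, 0.011, 0.026, 0.548, 0, 0], [0, 0.011, 0.026, 0.548, 0, 0]]' | grep -E 'ft|gap'
python3 -c "
from go import *
where()
for th,mx,g in((.16,17.4,.4),(.08,17.4,.2),(0,17.4,0),(0,17.4,-1.5)):
    c,s=np.cos(th),np.sin(th); seat((-17.5+mx*c-g*s)/1e3,(mx*s+g*c)/1e3,th)"
```

```text
ft_force: [-2.8, 1.4, -0.9]
finger_gap: 0.716
o mm [-0.5  0.1  4.6] tilt 0.241 F rail [-3.1  0.2 -0.9]
d [-0.0001  0.0004  0.0014] rv [ 0.081 -0.001 -0.   ]
d [-0.0001  0.0008  0.0031] rv [ 0.161 -0.001 -0.   ]
d [-0.0001  0.001   0.0048] rv [ 0.241 -0.001  0.   ]
d [-0.0001  0.0007  0.0062] rv [ 0.241 -0.001  0.   ]
```

To row units: 0.0003 m is 0.003, 0.0014 m is 0.014, 0.081 rad is 0.324.

```bash
python3 nudge.py '[[0, 0.002, 0.007, 0.16, 0, 0], [0, 0.003, 0.014, 0.324, 0, 0], [0, 0.003, 0.014, 0.324, 0, 0]]' | grep -E 'ft|gap'
python3 -c "
from go import *
where()"
python3 nudge.py '[[0, 0.001, 0.008, 0.16, 0, 0], [0, 0.002, 0.016, 0.32, 0, 0], [0, 0.002, 0.016, 0.32, 0, 0]]' | grep -E 'ft|gap'
python3 -c "
from go import *
where()
for th,mx,g in((0,17.4,0),(0,17.4,-1.5)):
    c,s=np.cos(th),np.sin(th); seat((-17.5+mx*c-g*s)/1e3,(mx*s+g*c)/1e3,th)"
```

```text
ft_force: [-5.2, 2.0, 3.0]
finger_gap: 0.714
o mm [-0.   0.   3.6] tilt 0.159 F rail [-5.5 -0.1  3. ]
ft_force: [-2.0, 1.9, 0.0]
finger_gap: 0.714
o mm [ 0.3 -0.   1.8] tilt 0.081 F rail [-2.6  1.   0. ]
d [0.     0.     0.0018] rv [ 0.081 -0.     0.   ]
d [ 0.     -0.0001  0.0033] rv [ 0.081 -0.     0.   ]
```

```bash
python3 nudge.py '[[0, -0.001, 0.008, 0.16, 0, 0], [0, -0.002, 0.016, 0.32, 0, 0], [0, -0.002, 0.016, 0.32, 0, 0], [0, -0.002, 0.016, 0.32, 0, 0]]' | grep -E 'ft|gap'
python3 -c "
from go import *
where()"
python3 nudge.py '[[0, 0, 0.01, 0, 0, 0], [0, 0, 0.01, 0, 0, 0], [0, 0, 0.01, 0, 0, 0]]' | grep -E 'ft|gap'
python3 -c "
from go import *
where(); s=manip.state(); print(s['wrist_torque'])"
```

```text
ft_force: [1.1, 0.2, -2.0]
finger_gap: 0.712
o mm [ 0.2 -0.4  0.4] tilt 0.003 F rail [ 1.   0.6 -2. ]
ft_force: [0.5, 0.4, 1.9]
finger_gap: 0.71
o mm [ 0.  -0.4  0.1] tilt 0.002 F rail [0.3 0.6 1.9]
[-0.02206179 -0.18412997 -0.01086138]
```

To row units: 0.002 m is 0.02, 0.001 m is 0.01, 0.03 rad is 0.12.

```bash
python3 nudge.py '[[0, 0, 0.01, 0.04, 0, 0], [0, 0, 0.02, 0.12, 0, 0], [0, 0, 0.02, 0.12, 0, 0], [0, 0, 0.02, 0.12, 0, 0]]' | grep -E 'ft|gap'
python3 -c "
from go import *
where()"
python3 nudge.py '[[0, 0, -0.01, -0.06, 0, 0], [0, 0, -0.02, -0.12, 0, 0], [0, 0, -0.04, -0.12, 0, 0], [0, 0, -0.04, -0.12, 0, 0], [0, 0, -0.04, -0.12, 0, 0]]' | grep -E 'ft|gap'
python3 -c "
from go import *
where()"
```

```text
ft_force: [-4.4, 3.5, 16.2]
finger_gap: 0.713
o mm [-0.  -0.5  0.4] tilt -0.027 F rail [-5.4  1.6 16.2]
ft_force: [1.4, -0.3, -1.6]
finger_gap: 0.709
o mm [-0.7 -0.1  1. ] tilt -0.001 F rail [ 1.4  0.2 -1.6]
```

To row units: -0.002 m is -0.02, -0.001 m is -0.01.

```bash
python3 nudge.py '[[0, 0, -0.01, 0, 0, 0], [0, 0, -0.02, 0, 0, 0], [0, 0, -0.02, 0, 0, 0], [0, 0, -0.02, 0, 0, 0]]' | grep -E 'ft|gap'
python3 -c "
from go import *
where()"
python3 nudge.py '[[0, 0, -0.01, 0, 0, 0], [0, 0, -0.015, 0, 0, 0], [0, 0, -0.015, 0, 0, 0]]' | grep -E 'ft|gap'
python3 -c "
from go import *
where()"
```

```text
ft_force: [2.4, -3.0, -15.4]
finger_gap: 0.707
o mm [-1.6  0.   1.8] tilt -0.002 F rail [  3.3  -2.  -15.4]
ft_force: [2.6, -5.1, -24.2]
finger_gap: 0.713
o mm [-2.8  0.1  2.2] tilt -0.005 F rail [  4.4  -3.8 -24.2]
```

The latch is in, since it resists a 24 N pull. I'll press it back down, centre it and let go.

```bash
python3 nudge.py '[[0, 0, 0.02, 0, 0, 0], [0, 0, 0.04, 0, 0, 0], [0, 0, 0.055, 0, 0, 0], [0, 0, 0.055, 0, 0, 0], [0, 0, 0.055, 0, 0, 0]]' | grep -E 'ft|gap'
python3 -c "
from go import *
where(); seat(0,-.001,0)"
```

```text
ft_force: [0.0, 0.2, -1.3]
finger_gap: 0.71
o mm [ 0.4 -0.4  0.9] tilt 0.002 F rail [-0.1  0.2 -1.3]
d [ 0.0003 -0.0003  0.0019] rv [0.002 0.001 0.   ]
```

To row units: 0.003 m is 0.03, 0.002 m is 0.02, 0.02 rad is 0.08.

```bash
python3 nudge.py '[[0, -0.002, 0.01, 0, 0, 0], [0, -0.002, 0.02, 0.04, 0, 0], [0, -0.002, 0.03, 0.08, 0, 0], [0, -0.002, 0.03, 0.08, 0, 0], [0, -0.002, 0.03, 0.08, 0, 0]]' | grep -E 'ft|gap'
python3 -c "
from go import *
where()"
python3 nudge.py '[[0, 0, -0.015, -0.08, 0, 0], [0, 0, -0.015, -0.08, 0, 0]]' | grep -E 'ft|gap'
python3 -c "
from go import *
where()"
```

```text
ft_force: [-4.5, 5.2, 18.0]
finger_gap: 0.709
o mm [ 0.3 -0.5  0.3] tilt -0.016 F rail [-6.2  3.2 18. ]
ft_force: [-2.4, 1.6, 8.9]
finger_gap: 0.708
o mm [ 0.1 -0.5  0.1] tilt 0.003 F rail [-2.8  0.6  8.9]
```

Seated at (0.1, -0.5, 0.1) mm and level. I'll release, retreat straight up and look.

```bash
python3 nudge.py '[[0, 0, 0, 0, 0, 0], [0, 0, 0, 0, 0, 0], [0, 0, 0, 0, 0, 0], [0, 0, 0, 0, 0, 0]]' 1.0 | grep -E 'ft|gap|tcp_pos'
python3 nudge.py '[[0, 0, -0.1, 0, 0, 0], [0, 0, -0.3, 0, 0, 0], [0, 0, -0.6, 0, 0, 0], [0, 0, -1, 0, 0, 0], [0, 0, -1.4, 0, 0, 0], [0, 0, -1.8, 0, 0, 0], [0.5, -0.3, -2, 0, 0, 0], [1, -0.6, -2, 0, 0, 0], [1.5, -0.9, -2, 0, 0, 0], [2, -1.2, -2, 0, 0, 0]]' | grep -E 'ft|tcp_pos'
python3 nudge.py '[[0.5, -0.4, 0, 0, 0, 0], [1, -0.8, 0, 0, 0, 0], [1, -0.8, 0, 0, 0, 0], [1, -0.8, 0, 0, 0, 0]]' | grep -E 'clock|tcp_pos'
python3 - <<'E'
from dbg import *
I={}
for n in('top','side'): I[n]=manip.get_image(n); cv2.imwrite(f'pics/{n}6.png',I[n][:,:,::-1])
o=np.zeros((600,800,3),np.uint8); p=[.495,-.3808,-.377]
o[:320,:400]=crop(I['top'],386,174,80,64,5)
o[:430,410:770]=overlay(I['side'],'side',MOD+FEET,np.eye(3),.018,p,(332,268,72,86),5)
o[325:600,:400]=crop(I['top'],305,182,80,55,5)
cv2.imwrite("pics/z6.png",o)
E
```

```text
tcp_pos: [0.4942, -0.3806, 0.023]
ft_force: [0.1, -0.3, -0.1]
finger_gap: 0.998
tcp_pos: [0.4619, -0.1846, 0.2242]
ft_force: [0.2, 0.8, -0.2]
clock: 34.0
tcp_pos: [0.4229, -0.0606, 0.2239]
```

View pics/z6.png

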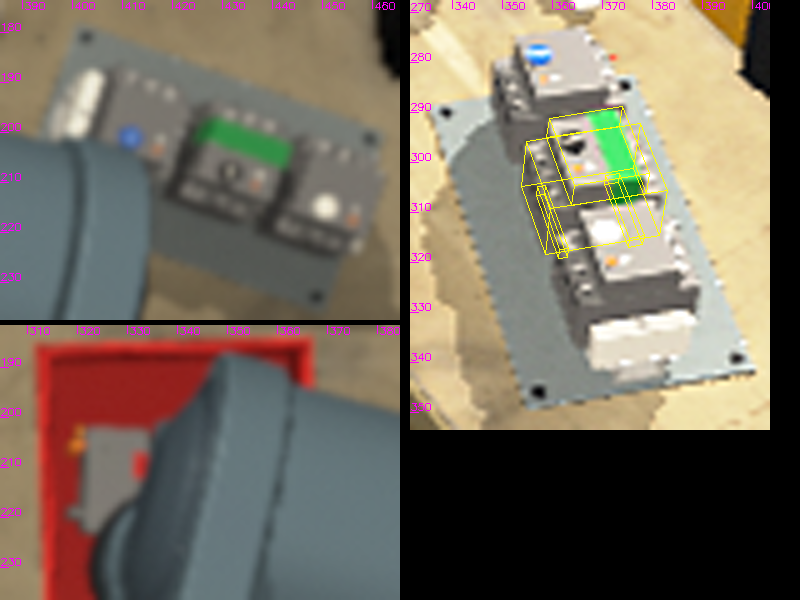

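Green sits level and in line with its neighbours on the rail, at (433,205) in the top view. The reds are in the tray and the hand is clear, so I'll hand in.

```bash
python3 -c "
from plant import manip
print(manip.close_job())"
```

```text
the job is handed in; nothing more can be done
None
```

The job is handed in at about 34 s: green is latched on the rail between its neighbours (it held against a 24 N pull), both reds lie in the tray and the gripper is clear, but the judge's result was not reported back.

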